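Fetch the tray from the bench cupboard and pack the shelving foot plates

ROBOT

A 7-joint arm with a two-finger parallel gripper is mounted at the origin on the work surface. World frame = base frame: x ahead of the robot, y to its left, z up, the work surface at z = 0. Lengths are in m, angles in rad, forces in N, time in s.
With the tool pointing down it reaches from about 0.4 to 0.875 m from the base axis. Payload 19.3 kg.
Tool frame: the origin (TCP) lies at the very end of the fingers, on their centre line; the grasp point (between the pads) lies 19 mm behind it; z points along the fingers, y is the line along which they close (so a half turn about z gives the same grasp; the last joint's range is limited). The gripper opens to 85 mm and grips with 20 to 120 N. Pads are 22 mm wide; open, the fingers measure 114 mm over their backs; the gripper's body (76 mm by 85 mm) begins 54 mm behind the grasp point. The pads swing forward as they close: fully open they stand 13 mm farther back than shut.
Start: joints at [-1.213, 0.521, -0.036, 1.599, 0.021, 1.021, -0.113], TCP at [0.259, 0.569, 0.231] pointing down, gripper open.
Joint ranges: [-2.91, 2.91], [-0.3, 2.13], [-1.5, 1.42], [0.17, 2.43], [-1.26, 4.41], [0.16, 1.93], [-2.52, 2.52]. Speed limits (rad/s): [1.89, 1.89, 2.39, 2.39, 3.01, 3.01, 3.01].

INTERFACE

Orientations are given as [roll, pitch, yaw] about the fixed x, y, z axes, in that order (R = Rz(yaw) Ry(pitch) Rx(roll)).
In Python, from workcell import bot gives the robot as it stands. The module is installed in compiled form; this text tells all that it offers.
- The arm moves only by the tool apply_moves, never from a script. Its arguments are lists of equal length, an entry for each row: "claw": the finger opening in m, from 0 to 0.0854; "xyz": the shift along the tool's x, y, z in m, a list of three; "twist": the turn, a rotation vector about the tool's x, y, z in rad, a list of three. A call has 1 to 20 rows; each row shifts and turns the commanded pose from where the row before left it, along the tool's axes as they then stand; what a row does not reach is not made up. A row lasts 1/10 s, in which the tool goes at most 50 mm and 8.59 degrees, less where a joint would pass 70% of its speed; a pose out of reach is approached as far as the arm can. A call with a gripper value outside its range is refused whole. The fingers move at their own pace and stop on an object; "force" is the grip in N (left out, the last holds). Time passes only in rows, so rows that do not move let the fingers close. It gives the time, the measured TCP pose, the force, the opening and the grip force at its end, in the units of the state.
- bot.observe(): the state, without advancing time (a new reading comes with each control period).
- bot.grab_frame(name): name is "scene" or "top" or "wrist"; returns a dict with "img" (400x640x3 uint8, red, green, blue), "vfov" (degrees; the focal length in pixels is half the picture's height over the tangent of half this angle, whatever the lens; pixels are square), "cx", "cy" (the principal point, pixels), "view" (4x4, takes a point from world to camera coordinates). Camera axes: x right, y up, looking along -z (the intrinsics and any distortion apply to the point x, -y, -z); pixel columns grow to the right and rows downward; lengths in m; the calibration is good to about 2 mm. A picture is of the moment at which its call begins. There is no depth.
- bot.job_done(): hands the job in; it is judged then, once.
Trained networks look in the newest picture that a camera, given by its name, has taken for a name from the list of things; names that differ only in an ending like _2 or _b are one class to them, and where a whole thing is asked for, a point or a joint stands for the part that bears it (a point fixed in the world has none). Each returns a list of dicts, best first, with "score" (0 to 1); they miss things now and then, are a little off and sometimes report something else, mostly with a low value. They report only what shows in the picture. A call takes as long as a camera call. They do not tell look-alikes from the thing itself.
- bot.find_in(camera, query): "position" ([x, y, z] in m, in world coordinates, good to about 4 mm: the middle of the surface that is visible of it).
The state is a dict: "clock": time; "qpos": joint angles; "qd": joint speeds; "joint_efforts": joint torques, N m; "position": TCP position; "tool_rot": TCP orientation; "force": force on the tool from outside, world axes, zero at the start; "moment": the same for the moment, N m; "grip_width": finger opening in m; "finger_force": force on a finger pad.
Only numpy, scipy, OpenCV 4.12 (cv2) and the standard library are available. Lean on these libraries where they do the work, as an engineer would, in place of code of your own. Each camera call takes 0.05 s, during which the arm holds its last target. There are 200 camera calls.

TASK

Swing the red cupboard's door wide open, square to the cupboard or further, and draw the blue tray right out onto the bench, clear of the cupboard. Pack the two L-shaped steel foot plates into it beside the straight one that is already there, so that all three lie flat on the tray's floor, none overlapping or perched on the rim (the Ls fit only when turned to nest together). Leave the door open, and do not knock over or shift the other things on the bench.

Things in the scene. Friction and masses are not known exactly. Their poses are not given: they have to be found in the camera images.
- cupboard: Red steel bench cupboard, 210 deep (its x) x 250 wide (its y) x 275 mm high, fixed to the bench. Origin: centre of its underside on the bench. Its open front looks along its -x axis, the front edges at x = -105 mm. Walls and top 10 mm thick; clear opening 230 mm wide, 265 mm high. It has no floor and no sill: the tray stands on the bench itself and slides straight out. Its x axis points into it, z up.
- door (a joint): Cupboard door's hinge angle: 0 shut, grows as it opens, stop at 2.0 rad. It starts shut or slightly ajar, turns freely (about 0.1 N m friction) and stays where it is left. It turns about the cupboard's +z axis (anticlockwise from above).
- door_hinge (a point): Point on the door's vertical hinge line, 230 mm above the bench, on the right-hand front edge of the cupboard as one faces it (cupboard frame: x -113, y -125 mm). Door leaf 16 mm thick, 246 mm wide, 7 to 271 mm above the bench, centred on the hinge line in thickness; hinge line at one end of it. Axes are the door's: y runs along the leaf from hinge to free edge, -x is its outward normal.
- door_handle (a point): Grip point of the door's handle: on the centre line of an upright round steel bar, 10 mm thick, running from 145 to 250 mm above the bench, joined to the leaf by a 10 mm stem at top and bottom. This point is 230 mm above the bench, 35 mm out from the leaf's outer face, 218 mm from the hinge line and 30 mm from the free edge. Axes are the door's, as at door_hinge.
- tray_in (a point): Centre of the inner floor of the blue steel tray (loose, about 0.5 kg), which starts inside the cupboard behind the door with the straight plate lying in it along its +y wall. Inside 154 (its x) x 118 mm (its y), floor 3 mm thick (this point is 3 mm over the bench when the tray stands on it), walls 4 mm thick, their rims 9 mm above the inner floor. Outside 162 x 126 mm. Its -x end bears the grip tab and faces the door at the start. z up.
- tray_grip (a point): Centre of the tray's grip tab, an upright block 36 wide (tray y) x 12 thick (tray x) mm on the outside of the tray's front wall, from the bench up to 48 mm; this point is 34 mm above the bench and 87 mm from tray_in towards the tray's -x. At the start it is 8 to 24 mm behind the plane of the cupboard's front edges. Axes are the tray's.
- ell0_mid (a point): First L-shaped zinc-plated steel foot plate (loose, about 0.28 kg), 6 mm thick, 36 mm wide limbs, with an upright lug on top to grip it by: 30 long (plate x) x 10 thick (plate y) mm, up to 36 mm above the plate's underside. This point: on the lug's vertical centre line, 18 mm above the underside. In the plate's axes from here the long limb spans x -45 to +63, y -23 to +13 mm and the foot of the L spans x -45 to -9, y +13 to +49 mm. z up.
- ell1_mid (a point): Second L-shaped foot plate, identical to the first; same point and axes. Two of them, one turned half round from the other, nest into a 72 x 144 mm rectangle, which fits between the straight plate and the tray's -y wall with 2 to 3 mm to spare all round.
- strip_mid (a point): Straight foot plate (loose, about 0.28 kg), 144 (its x) x 36 (its y) x 6 mm, with the same upright lug at its middle (30 along x, 10 thick along y, up to 36 mm above the underside). It starts in the tray, flat on its floor along the +y wall, and rides along with it. This point: on the lug's vertical centre line, 18 mm above the underside.
- pot_mid (a point): Small paint pot, 54 mm across, 75 mm high, standing (not to be disturbed); its centre.
- spray_mid (a point): Spray can, 64 mm across, 190 mm high, standing (not to be disturbed); its centre.
- jar_mid (a point): Amber jar, 70 mm across, 90 mm high, standing (not to be disturbed); its centre.
- tape_mid (a point): Roll of yellow tape lying flat, 100 mm across, 36 mm high (not to be disturbed); its centre.
- driver_mid (a point): Screwdriver 190 mm long, 26 mm thick, lying along its x axis (not to be disturbed); its middle.
- brush_mid (a point): Brush 200 mm long, 20 mm thick, lying along its x axis (not to be disturbed); its middle.
Not all that is in view belongs to the job. There is more than one size of the part that bears tray_in; the job needs the larger.

How it is judged:
On the way, in this order (a step that is already met when the one before it is completed fails the run):
1. the door is swung open past 1 rad (value of joint door above 1 rad), for 0.1 s.
2. the tray stands on the bench, wholly out of the cupboard (x of tray_in in the frame of cupboard below -0.19 m and angle between tray_in's own z axis and vertical below 0.05 rad and height (world z) of tray_in below 0.007 m), for 0.1 s.
At the end, for the whole second after the job is handed in: Door open by over 1.4 rad (80 degrees); tray flat on the bench, its middle at least 190 mm in front of the cupboard's middle (rear wall clear of the front edges); all three plates flat on the tray floor (within 3 mm, 0.06 rad) inside its walls; all at rest (all of step 2 and value of joint door above 1.4 rad and z of ell0_mid in the frame of tray_in between 0.0145 and 0.0215 m and angle between each of ell0_mid, ell1_mid, strip_mid's own z axis and vertical below 0.06 rad and x of ell0_mid in the frame of tray_in between -0.06 and 0.06 m and y of ell0_mid in the frame of tray_in between -0.044 and 0.044 m and z of ell1_mid in the frame of tray_in between 0.0145 and 0.0215 m and x of ell1_mid in the frame of tray_in between -0.06 and 0.06 m and y of ell1_mid in the frame of tray_in between -0.044 and 0.044 m and z of strip_mid in the frame of tray_in between 0.0145 and 0.0215 m and x of strip_mid in the frame of tray_in between -0.06 and 0.06 m and y of strip_mid in the frame of tray_in between -0.044 and 0.044 m and linear speed of each of tray, ell0, ell1, strip below 0.02 m/s); the robot touches nothing.
It fails at once if one of the other things on the bench is shifted by more than 30 mm (distance of any of pot_mid, spray_mid, jar_mid, tape_mid, driver_mid, brush_mid from where it was at the start of the episode above 0.03 m).
It fails at once if the pot, spray can or jar is tipped (angle between any of pot_mid, spray_mid, jar_mid's own z axis and vertical above 0.4 rad).
It also fails if it takes over 72 s, if anything falls off the work surface, if the arm or the gripper's body presses on something with over 40 N, if the wrist force passes 120 N, or if a joint passes its speed limit or range.

## Working session

There is one attempt and no reset: what is moved stays moved. The work goes in short steps, Python scripts to look and compute and a tool call to move; the robot and the scene stay as the last step left them, time stands still between calls to the robot, and variables do not carry over. Pictures are saved under pics/ and viewed, at most 10 in all, crops included, and the job is handed in when it is done.

Besides the shell and the picture viewer there is one more tool, called after ">>>" in YAML: its name, and indented under it one key for each argument. apply_moves: Moves the arm, as the interface text tells. Its arguments: {"type":"object","properties":{"claw":{"type":"array"},"xyz":{"type":"array"},"twist":{"type":"array"},"force":{"type":"number"}},"required":["claw","xyz","twist"]}

```bash
mkdir -p pics; cat > h.py <<'E'
import numpy as np, cv2
from workcell import bot
from scipy.spatial.transform import Rotation as R
def grab(n,fn=None):
    f=bot.grab_frame(n)
    if fn: cv2.imwrite('pics/'+fn,f['img'][:,:,::-1])
    return f
def F(f): return 200/np.tan(np.radians(f['vfov'])/2)
def proj(f,p):
    c=np.array(f['view'])@np.r_[p,1]; k=F(f)
    return f['cx']+k*c[0]/-c[2], f['cy']-k*c[1]/-c[2]
def unproj(f,u,v,z):
    V=np.array(f['view']);k=F(f)
    d=V[:3,:3].T@np.array([(u-f['cx'])/k,-(v-f['cy'])/k,-1]); o=-V[:3,:3].T@V[:3,3]
    return o+d*(z-o[2])/d[2]
E
python3 - <<'E'
from h import *
for n in ['scene','top','wrist']:
    f=grab(n,n+'0.png'); print(n,{k:(np.round(v,3).tolist()) for k,v in f.items() if k!='img'},f.keys())
    for q in ['cupboard','door_handle','door','tray_in','tray_grip','ell0_mid','strip_mid','pot_mid','spray_mid','jar_mid','tape_mid','driver_mid','brush_mid']:
        for d in bot.find_in(n,q)[:4]:
            p=d['position']; print(q,np.round(p,3),round(d['score'],2),np.round(proj(f,p)))
print(bot.observe())
a=cv2.imread('pics/scene0.png');b=cv2.imread('pics/top0.png')
E
```

```text
scene {'vfov': 49.528, 'cx': 317.501, 'cy': 202.118, 'view': [[-0.744, 0.668, -0.007, 0.348], [-0.634, -0.704, 0.32, 0.314], [0.209, 0.243, 0.947, -1.585], [0.0, 0.0, 0.0, 1.0]]} dict_keys(['img', 'vfov', 'cx', 'cy', 'view'])
cupboard [0.499 0.427 0.275] 0.73 [419. 286.]
cupboard [0.78  0.14  0.015] 0.73 [274. 289.]
cupboard [0.452 0.309 0.269] 0.59 [398. 241.]
cupboard [ 0.564 -0.188  0.076] 0.52 [258. 168.]
door_handle [0.453 0.311 0.27 ] 0.65 [399. 242.]
door [0.453 0.315 0.268] 0.97 [400. 243.]
door [ 0.346 -0.275  0.019] 0.58 [292. 121.]
door [ 0.748 -0.24   0.144] 0.56 [199. 185.]
tray_in [0.217 0.399 0.002] 0.76 [454. 233.]
tray_grip [ 0.215  0.401 -0.   ] 0.66 [455. 234.]
tray_grip [0.454 0.313 0.27 ] 0.47 [399. 243.]
ell0_mid [ 0.414 -0.15   0.003] 0.68 [301. 158.]
pot_mid [ 0.562 -0.188  0.074] 0.85 [259. 168.]
spray_mid [ 0.747 -0.236  0.143] 0.87 [200. 185.]
jar_mid [ 0.495 -0.231  0.084] 0.79 [265. 146.]
tape_mid [ 0.598 -0.328  0.036] 0.86 [226. 151.]
tape_mid [ 0.564 -0.19   0.073] 0.59 [258. 168.]
driver_mid [ 0.348 -0.273  0.02 ] 0.72 [292. 121.]
brush_mid [0.78  0.1
[... 1544 characters left out ...]
0. 312.]
{'clock': 2.1, 'qpos': array([-1.21318672,  0.52138223, -0.03630203,  1.59951719,  0.02121055,
        1.02108189, -0.11280718]), 'qd': array([ 0.00043342,  0.00061527, -0.0007112 ,  0.00054826, -0.00078755,
        0.00066886, -0.00043598]), 'joint_efforts': array([ 9.00821783e-05, -9.26830888e+01,  1.97844073e+00, -3.70247805e+01,
        1.80906442e-02,  1.71941690e-03,  4.90181992e-05]), 'position': array([0.25931916, 0.56865298, 0.23129568]), 'tool_rot': array([-3.14158955e+00,  7.36553525e-06,  2.71374053e+00]), 'force': array([ 0.29594279, -0.28544889, -0.32841086]), 'moment': array([0.01021732, 0.02101196, 0.02043191]), 'finger_force': 0.0, 'grip_width': 0.08550839972915561}
```

View images.

View pics/scene0.png

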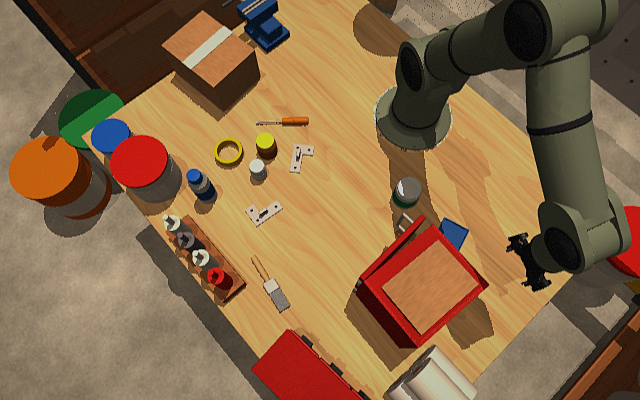

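View pics/top0.png

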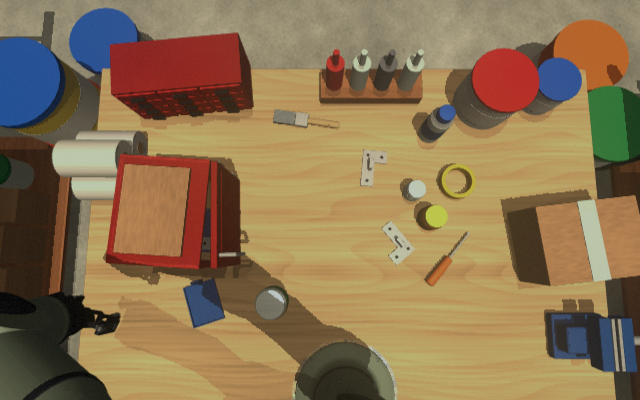

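```bash
python3 - <<'E'
import cv2,numpy as np
a=cv2.imread('pics/top0.png');s=cv2.imread('pics/scene0.png')
c=np.zeros((600,800,3),np.uint8)
c[:520,:580]=cv2.resize(a[148:278,105:250],None,fx=4,fy=4,interpolation=2)
c[:300,580:800]=cv2.resize(a[140:200,350:394],None,fx=5,fy=5,interpolation=2)
c[300:600,580:800]=cv2.resize(a[215:275,375:419],None,fx=5,fy=5,interpolation=2)
cv2.imwrite('pics/crop1.png',c)
c=cv2.resize(s[205:355,340:500],(800,750),interpolation=2)[:600]
cv2.imwrite('pics/crop2.png',c)
E
```

```text
(no output)
```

View pics/crop1.png

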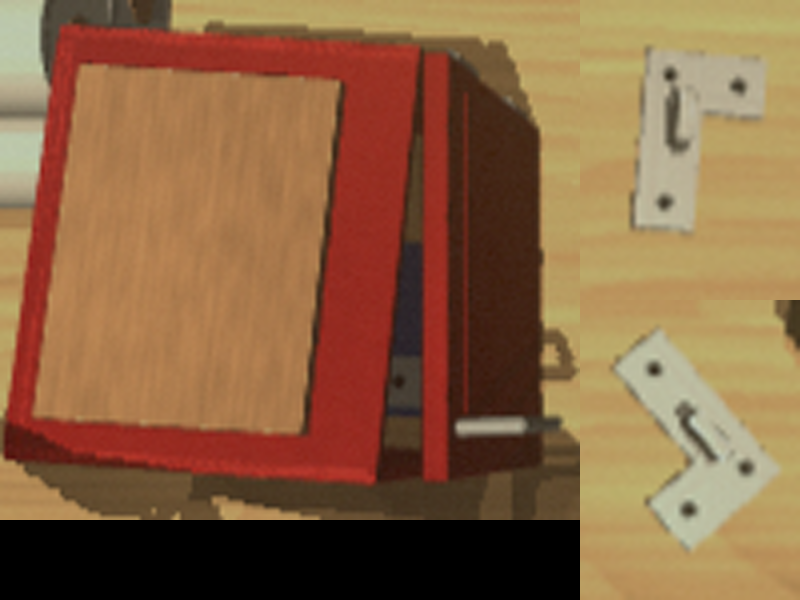

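View pics/crop2.png

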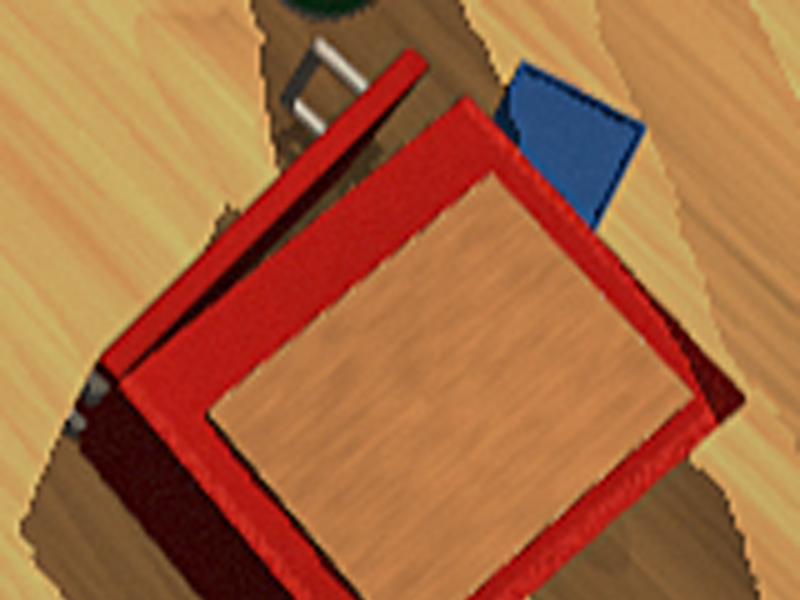

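```bash
cat > fit0.py <<'E'
from h import *
from scipy.optimize import least_squares
ft=grab('top');fs=grab('scene')
def tp(x,y):return (105+x/4-.375,148+y/4-.375)
def sp(x,y):return (340+x/5-.4,205+y/5-.4)
T=tp(0,0)
obs=[(ft,tp(419,48),(-.105,-.125,.275)),(ft,tp(62,27),(.105,-.125,.275)),(ft,tp(380,467),(-.105,.125,.275)),(ft,tp(8,428),(.105,.125,.275)),
(fs,sp(466,97),(-.105,.125,.275)),(fs,sp(120,380),(-.105,-.125,.275)),(fs,sp(715,422),(.105,.125,.275))]
def w(p,q): c,s=np.cos(p[2]),np.sin(p[2]); return np.array([p[0]+c*q[0]-s*q[1],p[1]+s*q[0]+c*q[1],q[2]])
def res(p): return np.concatenate([np.array(proj(f,w(p,q)))-o for f,o,q in obs])
r=least_squares(res,[.48,.4,1.5],loss='soft_l1'); print(r.x,np.round(res(r.x).reshape(-1,2),1))
p=r.x
# door angle: top image free edge z=.271
for a in (0,.05,.1,.15,.2,.25):
    def d(a,l,n,z): # along l, outward n
        q=np.array([-.113,-.125])+l*np.array([-np.sin(a),np.cos(a)])+n*np.array([-np.cos(a),-np.sin(a)]); return w(p,(q[0],q[1],z))
    m=lambda f,q:np.array(proj(f,q))
    print(a,'top free edge outer/inner',((m(ft,d(a,.246,.008,.271))+.375-(105,148))*4).round(),((m(ft,d(a,.246,-.008,.271))+.375-(105,148))*4).round(),
     'scene',((m(fs,d(a,.246,.008,.271))+.4-(340,205))*5).round(),'handle top',((m(ft,d(a,.218,.043,.25))+.375-(105,148))*4).round(),d(a,.218,.043,.23).round(3))
E
python3 fit0.py
```

```text
[0.48444966 0.43373791 1.50487284] [[ 1.4 -2.2]
 [ 0.5 -3.2]
 [-1.   2.7]
 [-1.6  5.7]
 [-0.6  0.1]
 [-2.6  1.1]
 [ 5.5 -3.1]]
0 top free edge outer/inner [408. 472.] [379. 470.] scene [435.  81.] handle top [484. 426.] [0.381 0.284 0.23 ]
0.05 top free edge outer/inner [430. 473.] [401. 472.] scene [419.  65.] handle top [503. 423.] [0.383 0.273 0.23 ]
0.1 top free edge outer/inner [452. 472.] [423. 473.] scene [402.  50.] handle top [522. 419.] [0.385 0.262 0.23 ]
0.15 top free edge outer/inner [474. 470.] [445. 472.] scene [384.  35.] handle top [541. 414.] [0.388 0.252 0.23 ]
0.2 top free edge outer/inner [495. 467.] [467. 471.] scene [366.  21.] handle top [560. 409.] [0.391 0.241 0.23 ]
0.25 top free edge outer/inner [517. 463.] [489. 468.] scene [347.   8.] handle top [578. 402.] [0.395 0.231 0.23 ]
```

```bash
sed -i 's/tp(380,467)/tp(376,482)/;s/tp(8,428)/tp(5,458)/;s/sp(715,422)/sp(744,398)/' fit0.py; python3 fit0.py
```

```text
[0.4799373  0.43408313 1.51294936] [[ 0.8 -0.7]
 [-0.3 -1. ]
 [ 0.3  0.7]
 [-0.7  0.7]
 [ 0.1 -1. ]
 [-1.2  0.6]
 [ 0.9  0.1]]
0 top free edge outer/inner [408. 479.] [380. 477.] scene [439.  76.] handle top [484. 432.] [0.378 0.284 0.23 ]
0.05 top free edge outer/inner [430. 479.] [402. 479.] scene [423.  60.] handle top [504. 429.] [0.38  0.273 0.23 ]
0.1 top free edge outer/inner [453. 478.] [424. 479.] scene [405.  45.] handle top [523. 425.] [0.382 0.262 0.23 ]
0.15 top free edge outer/inner [475. 476.] [446. 479.] scene [388.  30.] handle top [542. 420.] [0.385 0.251 0.23 ]
0.2 top free edge outer/inner [496. 473.] [468. 477.] scene [369.  17.] handle top [560. 414.] [0.388 0.241 0.23 ]
0.25 top free edge outer/inner [518. 468.] [490. 474.] scene [350.   4.] handle top [578. 407.] [0.392 0.23  0.23 ]
```

>>> apply_moves:
  claw: [0.06,0.06,0.06,0.06,0.06,0.06,0.06,0.06,0.06,0.06]
  xyz:
    - [0,0,-0.0125]
    - [0,0,-0.0125]
    - [0,0,-0.0125]
    - [0,0,-0.0125]
    - [0,0,-0.0125]
    - [0,0,-0.0125]
    - [0,0,-0.0125]
    - [0,0,-0.0125]
    - [0,0,-0.0125]
    - [0,0,-0.0125]
  twist:
    - [0,0,0.1106]
    - [0,0,0.1106]
    - [0,0,0.1106]
    - [0,0,0.1106]
    - [0,0,0.1106]
    - [0,0,0.1106]
    - [0,0,0.1106]
    - [0,0,0.1106]
    - [0,0,0.1106]
    - [0,0,0.1106]

```text
clock: 3.3
position: [0.2592, 0.5686, 0.3569]
tool_rot: [-3.142, -0.0, 1.603]
force: [-0.2, 0.7, 0.3]
grip_width: 0.0601
finger_force: 0.0
```

```bash
cat >> h.py <<'E'
def to(target):
    s=bot.observe(); M=R.from_euler('xyz',s['tool_rot']).as_matrix()
    print('t',round(s['clock'],2),'pos',np.round(s['position'],4),'yaw',round(s['tool_rot'][2],4),'grip',round(s['grip_width'],4),'F',np.round(s['force'],1),'shift',np.round(M.T@(np.array(target)-s['position']),4))
E
python3 -c "
from h import *
to([.382,.263,.36])"
```

```text
t 3.3 pos [0.2592 0.5686 0.3569] yaw 1.6033 grip 0.0601 F [-0.2  0.7  0.3] shift [-0.3095  0.1128 -0.0032]
```

>>> apply_moves:
  claw: [0.06,0.06,0.06,0.06,0.06,0.06,0.06,0.06,0.06]
  xyz:
    - [-0.0344,0.0125,0]
    - [-0.0344,0.0125,0]
    - [-0.0344,0.0125,0]
    - [-0.0344,0.0125,0]
    - [-0.0344,0.0125,0]
    - [-0.0344,0.0125,0]
    - [-0.0344,0.0125,0]
    - [-0.0344,0.0125,0]
    - [-0.0344,0.0125,0]
  twist:
    - [0,0,0]
    - [0,0,0]
    - [0,0,0]
    - [0,0,0]
    - [0,0,0]
    - [0,0,0]
    - [0,0,0]
    - [0,0,0]
    - [0,0,0]

```text
clock: 4.2
position: [0.3835, 0.262, 0.3565]
tool_rot: [3.141, -0.0, 1.608]
force: [1.2, 0.0, -0.0]
grip_width: 0.0601
finger_force: 0.0
```

```bash
python3 - <<'E'
from h import *
to([.382,.263,.36])
f=grab('wrist','w1.png')
print(proj(f,[.382,.263,.25]), bot.find_in('wrist','door_handle')[:2])
E
```

```text
t 4.2 pos [0.3835 0.262  0.3565] yaw 1.6079 grip 0.0601 F [ 1.2  0.  -0. ] shift [ 0.001  -0.0014 -0.0035]
(np.float64(320.87440753350654), np.float64(195.06955582568116)) [{'position': [0.4642, 0.314, 0.2697], 'score': 0.7}]
```

View pics/w1.png

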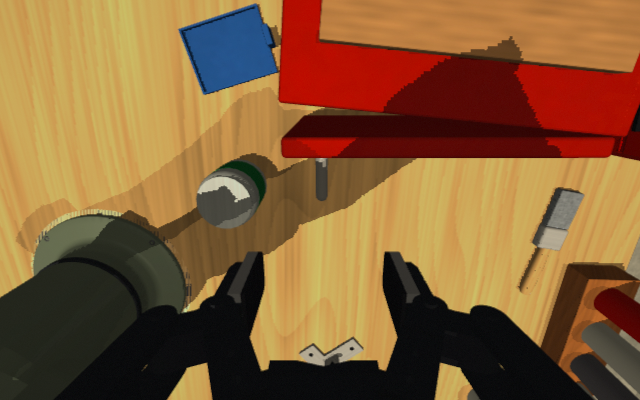

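>>> apply_moves:
  claw: [0.06,0.06,0.06,0.06,0.06,0,0,0,0,0]
  xyz:
    - [0.001,-0.0014,0.03]
    - [0,0,0.035]
    - [0,0,0.035]
    - [0,0,0.03]
    - [0,0,0.017]
    - [0,0,0]
    - [0,0,0]
    - [0,0,0]
    - [0,0,0]
    - [0,0,0]
  twist:
    - [0,0,0]
    - [0,0,0]
    - [0,0,0]
    - [0,0,0]
    - [0,0,0]
    - [0,0,0]
    - [0,0,0]
    - [0,0,0]
    - [0,0,0]
    - [0,0,0]
  force: 50

```text
clock: 5.3
position: [0.3819, 0.2648, 0.2104]
tool_rot: [3.141, -0.001, 1.608]
force: [-3.5, -0.3, 8.3]
grip_width: 0.0086
finger_force: 48.7
```

>>> apply_moves:
  claw: [0,0,0,0,0,0]
  xyz:
    - [-0.0162,0.0037,0]
    - [-0.0162,0.0037,0]
    - [-0.0162,0.0037,0]
    - [-0.0162,0.0037,0]
    - [-0.0162,0.0037,0]
    - [-0.0162,0.0037,0]
  twist:
    - [0,0,-0.075]
    - [0,0,-0.075]
    - [0,0,-0.075]
    - [0,0,-0.075]
    - [0,0,-0.075]
    - [0,0,-0.075]

```text
clock: 5.9
position: [0.4258, 0.1755, 0.2105]
tool_rot: [3.138, -0.0, 2.061]
force: [5.8, 7.0, -3.1]
grip_width: 0.0084
finger_force: 49.1
```

```bash
python3 - <<'E'
from h import *
s=bot.observe();d=s['position'][:2]-[.598,.314];print(s['force'],np.hypot(*d),np.arctan2(*d[::-1]),np.arctan2(.2648-.314,.3819-.598),s['moment'])
E
```

```text
[ 5.7912707   6.97294124 -3.12058114] 0.22097611386395136 -2.464017777449138 -2.9177360676668407 [ 1.21083038 -1.14695973  0.01211764]
```

>>> apply_moves:
  claw: [0,0,0,0,0,0,0,0,0,0,0,0,0,0]
  xyz:
    - [-0.0162,0.0037,0]
    - [-0.0162,0.0037,0]
    - [-0.0162,0.0037,0]
    - [-0.0162,0.0037,0]
    - [-0.0162,0.0037,0]
    - [-0.0162,0.0037,0]
    - [-0.0162,0.0037,0]
    - [-0.0162,0.0037,0]
    - [-0.0162,0.0037,0]
    - [-0.0162,0.0037,0]
    - [-0.0162,0.0037,0]
    - [-0.0162,0.0037,0]
    - [-0.0162,0.0037,0]
    - [-0.0162,0.0037,0]
  twist:
    - [0,0,-0.075]
    - [0,0,-0.075]
    - [0,0,-0.075]
    - [0,0,-0.075]
    - [0,0,-0.075]
    - [0,0,-0.075]
    - [0,0,-0.075]
    - [0,0,-0.075]
    - [0,0,-0.075]
    - [0,0,-0.075]
    - [0,0,-0.075]
    - [0,0,-0.075]
    - [0,0,-0.075]
    - [0,0,-0.075]

```text
clock: 7.3
position: [0.6325, 0.0962, 0.2105]
tool_rot: [3.14, 0.001, 3.112]
force: [-1.9, 9.4, 3.5]
grip_width: 0.0087
finger_force: 49.9
```

```bash
python3 - <<'E'
from h import *
s=bot.observe();d=s['position'][:2]-[.598,.314];print(s['force'],np.hypot(*d),np.arctan2(*d[::-1])+2.9177+.095,s['moment'])
E
```

```text
[-1.86220939  9.43400474  3.49364832] 0.22049190418529127 1.5990682393372795 [ 1.83350676  0.49195495 -0.03025114]
```

>>> apply_moves:
  claw: [0.05,0.05,0.05,0.05,0.05,0.05,0.05,0.05,0.05,0.05,0.05,0.05,0.05,0.05,0.05,0.05,0.05,0.05,0.05]
  xyz:
    - [0,0,0]
    - [0,0,0]
    - [0,0,0]
    - [0,0,-0.02]
    - [0,0,-0.035]
    - [0,0,-0.035]
    - [0,0,-0.03]
    - [0.01,0,0]
    - [0.01,0,0]
    - [0.01,0,0]
    - [0.01,0,0]
    - [0.01,0,0]
    - [0.01,0,0]
    - [0,0,0]
    - [0,0,0]
    - [0,0,0]
    - [0,0,0]
    - [0,0,0]
    - [0,0,0]
  twist:
    - [0,0,0]
    - [0,0,0]
    - [0,0,0]
    - [0,0,0]
    - [0,0,0]
    - [0,0,0]
    - [0,0,0]
    - [0,0,0.133]
    - [0,0,0.133]
    - [0,0,0.133]
    - [0,0,0.133]
    - [0,0,0.133]
    - [0,0,0.133]
    - [0,0,0.133]
    - [0,0,0.133]
    - [0,0,0.133]
    - [0,0,0.133]
    - [0,0,0.133]
    - [0,0,0.133]

```text
clock: 9.2
position: [0.5766, 0.1154, 0.3297]
tool_rot: [3.141, -0.0, 1.505]
force: [-0.1, 0.6, 1.1]
grip_width: 0.0501
finger_force: 0.0
```

```bash
python3 - <<'E'
from h import *
to([.47,.2,.33])
for n in ['top','scene','wrist']:
    f=grab(n,n+'2.png')
    for q in ['tray_in','tray_grip','strip_mid','door']:
        for d in bot.find_in(n,q)[:2]:
            p=d['position']; print(n,q,np.round(p,3),round(d['score'],2),np.round(proj(f,p)))
a=cv2.imread('pics/top2.png');w=cv2.imread('pics/wrist2.png')
c=np.zeros((600,800,3),np.uint8)
c[:400,:560]=cv2.resize(w,(560,350))[:400] if 0 else cv2.copyMakeBorder(cv2.resize(w,(560,350)),0,50,0,0,cv2.BORDER_CONSTANT)
x=cv2.resize(a[150:300,180:260],None,fx=4,fy=4,interpolation=2)
c[:600,560:800]=x[:,:240]
cv2.imwrite('pics/v5.png',c)
E
```

```text
t 9.2 pos [0.5766 0.1154 0.3297] yaw 1.5054 grip 0.0501 F [-0.1  0.6  1.1] shift [ 0.0775 -0.1119 -0.0003]
top tray_in [0.46  0.384 0.001] 0.83 [212. 226.]
top tray_in [ 0.244  0.401 -0.001] 0.78 [203. 302.]
top tray_grip [0.244 0.396 0.004] 0.73 [204. 302.]
top tray_grip [0.458 0.38  0.005] 0.62 [213. 227.]
top strip_mid [0.403 0.39  0.011] 0.63 [208. 245.]
top door [0.59  0.28  0.234] 0.8 [232. 166.]
scene tray_in [0.215 0.4   0.001] 0.59 [455. 233.]
scene tray_in [ 0.563 -0.191  0.073] 0.47 [258. 168.]
scene tray_grip [0.215 0.402 0.001] 0.79 [455. 234.]
scene door [0.604 0.2   0.217] 0.97 [329. 253.]
wrist door [0.593 0.163 0.272] 0.93 [342. 149.]
wrist door [ 0.741 -0.226  0.116] 0.34 [444. 382.]
```

View pics/v5.png

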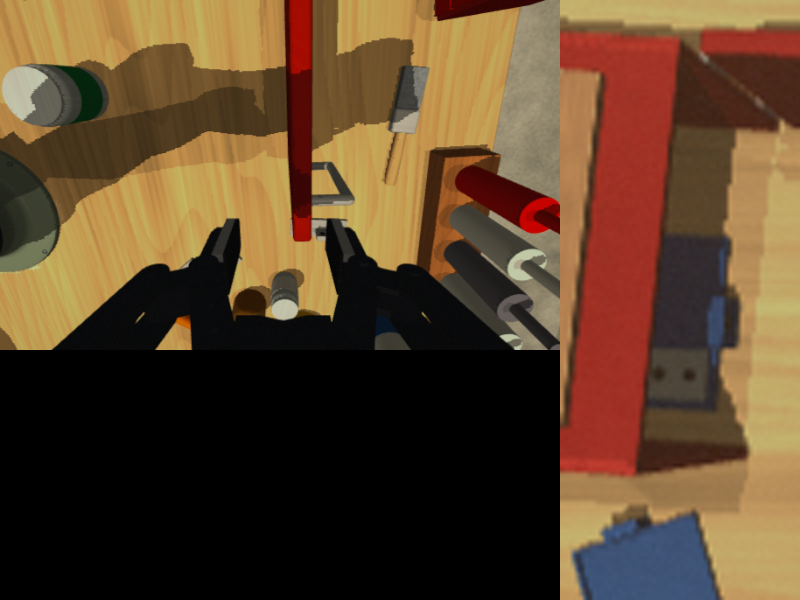

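```bash
python3 - <<'E'
from h import *
f=grab('top')
P=lambda x,y:(180+(x-560)/4-.375,150+y/4-.375)
c,s=np.cos(1.513),np.sin(1.513)
def cup(p): d=p[:2]-np.array([.480,.434]); return np.round([c*d[0]+s*d[1],-s*d[0]+c*d[1]],4)
for n,(x,y),z in [('tab top a',(725,293),.048),('tab top b',(721,346),.048),('tab in a',(711,293),.048),('tab in b',(708,346),.048),('tray -y',(730,237),.012),('tray +y',(713,408),.012)]:
    p=unproj(f,*P(x,y),z); print(n,p.round(4),cup(p))
E
```

```text
tab top a [0.4661 0.3474 0.048 ] [-0.0873  0.0089]
tab top b [0.4289 0.3488 0.048 ] [-0.088   0.0461]
tab in a [0.466  0.3573 0.048 ] [-0.0774  0.0095]
tab in b [0.4289 0.3579 0.048 ] [-0.0789  0.0466]
tray -y [0.5092 0.3542 0.012 ] [-0.078  -0.0338]
tray +y [0.3857 0.3617 0.012 ] [-0.0776  0.0899]
```

>>> apply_moves:
  claw: [0.07,0.07,0.07,0.07,0.07,0.07,0.07,0.07,0.07,0.07,0.07]
  xyz:
    - [0.0223,-0.0287,0]
    - [0.0223,-0.0287,0]
    - [0.0223,-0.0287,0]
    - [0.0223,-0.0287,0]
    - [0.0223,-0.0287,0]
    - [0,0,0]
    - [0,0,0]
    - [0,0,0]
    - [0,0,0]
    - [0,0,0]
    - [0,0,0]
  twist:
    - [0,0,-0.0076]
    - [0,0,0]
    - [0,0,0]
    - [0,0,0]
    - [0,0,0]
    - [0,0.1,0]
    - [0,0.1,0]
    - [0,0.1,0]
    - [0,0.1,0]
    - [0,0.1,0]
    - [0,0.1,0]

```text
clock: 11.1
position: [0.4401, 0.2343, 0.33]
tool_rot: [3.139, -0.604, 1.52]
force: [-0.1, 1.3, -0.2]
grip_width: 0.0699
finger_force: 0.0
```

```bash
python3 - <<'E'
from h import *
s=bot.observe();print(s['qpos'].round(2),R.from_euler('xyz',s['tool_rot']).as_matrix().round(3))
c,sn=np.cos(1.513),np.sin(1.513)
for X in (-.2,-.072): to([.48+c*X-sn*.028,.434+sn*X+c*.028,.0243])
E
```

```text
[-0.53  0.16  0.33  2.04 -0.81  0.95  0.23] [[ 0.042  0.999  0.032]
 [ 0.822 -0.052  0.567]
 [ 0.568  0.002 -0.823]]
t 11.1 pos [0.4401 0.2343 0.33  ] yaw 1.5202 grip 0.0699 F [-0.1  1.3 -0.2] shift [-0.1724 -0.0004  0.2525]
t 11.1 pos [0.4401 0.2343 0.33  ] yaw 1.5202 grip 0.0699 F [-0.1  1.3 -0.2] shift [-6.700e-02  3.000e-04  3.252e-01]
```

>>> apply_moves:
  claw: [0.07,0.07,0.07,0.07,0.07,0.07,0.07,0.07]
  xyz:
    - [-0.0215,0,0.0316]
    - [-0.0215,0,0.0316]
    - [-0.0215,0,0.0316]
    - [-0.0215,0,0.0316]
    - [-0.0215,0,0.0316]
    - [-0.0215,0,0.0316]
    - [-0.0215,0,0.0316]
    - [-0.0215,0,0.0312]
  twist:
    - [0,0,0]
    - [0,0,0]
    - [0,0,0]
    - [0,0,0]
    - [0,0,0]
    - [0,0,0]
    - [0,0,0]
    - [0,0,0]

```text
clock: 11.9
position: [0.4386, 0.2318, 0.059]
tool_rot: [-3.135, -0.586, 1.52]
force: [1.1, -0.0, -3.8]
grip_width: 0.0699
finger_force: 0.0
```

```bash
python3 - <<'E'
from h import *
s=bot.observe();print(s['qpos'].round(2))
c,sn=np.cos(1.513),np.sin(1.513)
for X in (-.072,): to([.48+c*X-sn*.028,.434+sn*X+c*.028,.0243])
f=grab('wrist','w3.png')
for q in ['tray_grip','strip_mid']: print(q,[(np.round(d['position'],3),d['score']) for d in bot.find_in('wrist',q)[:3]])
print(proj(f,[.4475,.3528,.048]))
E
```

```text
[ 0.04  0.68 -0.37  2.21 -1.25  0.35  0.91]
t 11.9 pos [0.4386 0.2318 0.059 ] yaw 1.5197 grip 0.0699 F [ 1.1 -0.  -3.8] shift [0.091  0.0032 0.1021]
tray_grip [(array([ 0.458,  0.401, -0.001]), 0.89), (array([0.236, 0.394, 0.   ]), 0.57)]
strip_mid [(array([0.415, 0.409, 0.01 ]), 0.63)]
(np.float64(327.1411039283005), np.float64(73.9889817034166))
```

View pics/w3.png

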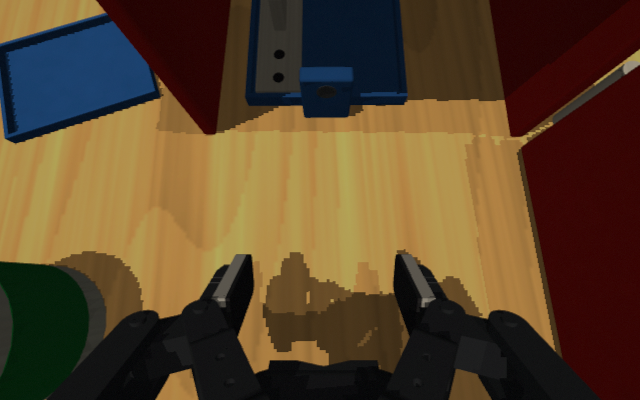

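>>> apply_moves:
  claw: [0.07,0.07,0.07,0.07,0.07]
  xyz:
    - [0.0192,0.001,0.012]
    - [0.0192,0.001,0.012]
    - [0.0192,0.001,0.012]
    - [0.0192,0,0.012]
    - [0.0192,0,0.012]
  twist:
    - [0,-0.025,0]
    - [0,-0.025,0]
    - [0,-0.025,0]
    - [0,-0.025,0]
    - [0,0,0]

```text
clock: 12.55
position: [0.4467, 0.3467, 0.0591]
tool_rot: [-3.137, -0.485, 1.524]
force: [-0.6, -0.2, -0.2]
grip_width: 0.0699
finger_force: 0.0
```

```bash
python3 - <<'E'
from h import *
s=bot.observe();print(s['qpos'].round(2))
c,sn=np.cos(1.513),np.sin(1.513)
for X in (-.072,): to([.48+c*X-sn*.028,.434+sn*X+c*.028,.0243])
E
```

```text
[-0.38  0.66 -0.21  2.1  -1.16  0.3   0.53]
t 12.55 pos [0.4467 0.3467 0.0591] yaw 1.5238 grip 0.0699 F [-0.6 -0.2 -0.2] shift [-0.0011  0.0006  0.0388]
```

>>> apply_moves:
  claw: [0.07,0.07,0.07,0,0,0,0,0]
  xyz:
    - [-0.001,0.0002,0.0125]
    - [-0.001,0.0002,0.0125]
    - [-0.001,0.0002,0.0125]
    - [0,0,0]
    - [0,0,0]
    - [0,0,0]
    - [0,0,0]
    - [0,0,0]
  twist:
    - [0,0,0]
    - [0,0,0]
    - [0,0,0]
    - [0,0,0]
    - [0,0,0]
    - [0,0,0]
    - [0,0,0]
    - [0,0,0]
  force: 60

```text
clock: 13.35
position: [0.4477, 0.359, 0.0234]
tool_rot: [-3.135, -0.486, 1.521]
force: [-3.6, -4.0, 10.3]
grip_width: 0.0344
finger_force: 59.3
```

```bash
python3 - <<'E'
from h import *
s=bot.observe();print(s['qpos'].round(2))
c,sn=np.cos(1.513),np.sin(1.513);p=s['position']
to([p[0]-.27*c,p[1]-.27*sn,p[2]])
E
```

```text
[-0.31  0.75 -0.32  2.08 -1.21  0.2   0.6 ]
t 13.35 pos [0.4477 0.359  0.0234] yaw 1.5206 grip 0.0344 F [-3.6 -4.  10.3] shift [-0.2387 -0.0029 -0.1261]
```

>>> apply_moves:
  claw: [0,0,0,0,0,0]
  xyz:
    - [-0.0088,0,-0.0047]
    - [-0.0177,0,-0.0093]
    - [-0.0177,0,-0.0093]
    - [-0.0177,0,-0.0093]
    - [-0.0177,0,-0.0093]
    - [-0.0088,-0.001,-0.0047]
  twist:
    - [0,0,0]
    - [0,0,0]
    - [0,0,0]
    - [0,0,0]
    - [0,0,0]
    - [0,0,0]

```text
clock: 13.95
position: [0.4424, 0.2586, 0.0234]
tool_rot: [-3.135, -0.487, 1.52]
force: [2.0, 7.3, 7.1]
grip_width: 0.0349
finger_force: 61.8
```

```bash
python3 - <<'E'
from h import *
s=bot.observe();print(s['qpos'].round(2))
c,sn=np.cos(1.513),np.sin(1.513)
to([.4477-.27*c,.359-.27*sn,.0234])
E
```

```text
[-0.08  0.73 -0.37  2.18 -1.18  0.22  0.77]
t 13.95 pos [0.4424 0.2586 0.0234] yaw 1.5197 grip 0.0349 F [2.  7.3 7.1] shift [-0.1497 -0.0022 -0.0793]
```

>>> apply_moves:
  claw: [0,0,0,0,0,0,0,0]
  xyz:
    - [-0.0088,0,-0.0047]
    - [-0.0177,-0.0003,-0.0093]
    - [-0.0177,-0.0003,-0.0093]
    - [-0.0177,-0.0003,-0.0093]
    - [-0.0177,-0.0003,-0.0093]
    - [-0.0177,-0.0003,-0.0093]
    - [-0.0177,-0.0003,-0.0093]
    - [-0.0088,0,-0.0047]
  twist:
    - [0,0,0]
    - [0,0,0]
    - [0,0,0]
    - [0,0,0]
    - [0,0,0]
    - [0,0,0]
    - [0,0,0]
    - [0,0,0]

```text
clock: 14.75
position: [0.4333, 0.1193, 0.0234]
tool_rot: [-3.134, -0.488, 1.52]
force: [0.4, 10.8, 11.4]
grip_width: 0.0346
finger_force: 62.0
```

```bash
python3 - <<'E'
from h import *
s=bot.observe();print(s['qpos'].round(2))
c,sn=np.cos(1.513),np.sin(1.513)
to([.4477-.27*c,.359-.27*sn,.0234])
E
```

```text
[ 0.16  0.71 -0.28  2.23 -1.05  0.36  0.92]
t 14.75 pos [0.4333 0.1193 0.0234] yaw 1.52 grip 0.0346 F [ 0.4 10.8 11.4] shift [-0.0264  0.0002 -0.014 ]
```

>>> apply_moves:
  claw: [0.07,0.07,0.07,0.07,0.07,0.07,0.07,0.07,0.07,0.07,0.07,0.07,0.07,0.07]
  xyz:
    - [0,0,0]
    - [0,0,0]
    - [0,0,0]
    - [0,0,-0.015]
    - [0,0,-0.03]
    - [0,0,-0.035]
    - [0,0,-0.035]
    - [0,0,-0.035]
    - [-0.02,0,-0.015]
    - [-0.02,0,-0.015]
    - [-0.02,0,-0.015]
    - [-0.02,0,-0.015]
    - [-0.02,0,-0.015]
    - [-0.02,0,-0.015]
  twist:
    - [0,0,0]
    - [0,0,0]
    - [0,0,0]
    - [0,0,0]
    - [0,0,0]
    - [0,0,0]
    - [0,0,0]
    - [0,0,0]
    - [0,-0.081,0]
    - [0,-0.081,0]
    - [0,-0.081,0]
    - [0,-0.081,0]
    - [0,-0.081,0]
    - [0,-0.081,0]

```text
clock: 16.15
position: [0.4245, -0.09, 0.2075]
tool_rot: [-3.134, 0.004, 1.523]
force: [-0.2, 0.2, -0.6]
grip_width: 0.07
finger_force: 0.0
```

```bash
python3 - <<'E'
from h import *
s=bot.observe();print(s['qpos'].round(2),s['tool_rot'])
to([.41,-.15,.25])
for n in ['top','scene','wrist']:
    f=grab(n,n+'4.png')
    for q in ['tray_in','strip_mid','ell0_mid']:
        for d in bot.find_in(n,q)[:3]:
            p=d['position']; print(n,q,np.round(p,3),round(d['score'],2),np.round(proj(f,p)))
E
```

```text
[-0.19  0.27  0.31  2.11 -0.11  0.79  0.14] [-3.13421989  0.00385768  1.52298114]
t 16.15 pos [ 0.4245 -0.09    0.2075] yaw 1.523 grip 0.07 F [-0.2  0.2 -0.6] shift [-0.0607 -0.0119 -0.0422]
top tray_in [0.242 0.4   0.   ] 0.79 [204. 302.]
top tray_in [0.453 0.197 0.001] 0.68 [276. 229.]
top strip_mid [0.395 0.201 0.01 ] 0.92 [274. 249.]
scene tray_in [0.215 0.4   0.006] 0.84 [455. 233.]
scene tray_in [ 0.453  0.197 -0.002] 0.83 [360. 236.]
scene strip_mid [0.401 0.207 0.007] 0.91 [374. 227.]
scene ell0_mid [ 0.425 -0.145  0.002] 0.61 [299. 160.]
wrist tray_in [0.59  0.064 0.014] 0.57 [492.   5.]
wrist ell0_mid [ 0.414 -0.151  0.006] 0.94 [318. 222.]
```

View pics/top4.png

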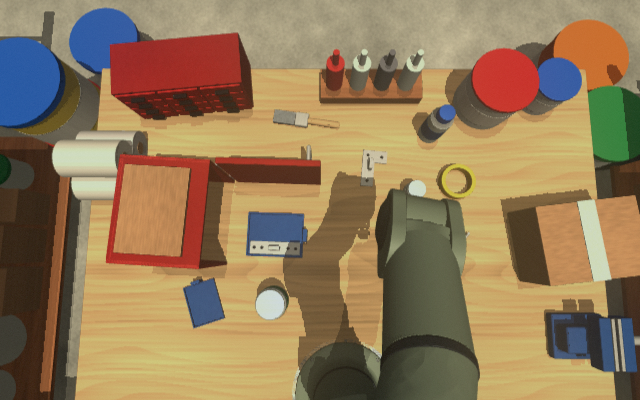

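```bash
cat > fit.py <<'E'
from h import *
from scipy.optimize import minimize
def prism(poly,z0,z1,f,pose,shift):
    out=[]
    c,s=np.cos(pose[2]),np.sin(pose[2])
    w=[(pose[0]+c*x-s*y,pose[1]+s*x+c*y) for x,y in poly]
    return [np.array([proj(f,(a,b,z)) for a,b in w])  for z in (z0,z1)]
def draw(m,pts,S,o):
    p=((pts-o)*S*16).round().astype(np.int32); cv2.fillPoly(m,[p],255,shift=4)
def render(parts,f,pose,roi,S):
    x0,y0,x1,y1=roi; m=np.zeros(((y1-y0)*S,(x1-x0)*S),np.uint8); o=np.array([x0-.5,y0-.5])
    for poly,z0,z1 in parts:
        a,b=prism(poly,z0,z1,f,pose,0)
        draw(m,a,S,o);draw(m,b,S,o)
        for i in range(len(a)):
            j=(i+1)%len(a); draw(m,cv2.convexHull(np.array([a[i],a[j],b[j],b[i]],np.float32))[:,0],S,o)
    return cv2.resize(m,(x1-x0,y1-y0),interpolation=cv2.INTER_AREA)/255.
box=lambda a,b,c,d:[(a,c),(b,c),(b,d),(a,d)]
LP=[([(-.045,-.023),(.063,-.023),(.063,.013),(-.009,.013),(-.009,.049),(-.045,.049)],0,.006),(box(-.015,.015,-.005,.005),.006,.036)]
SP=[(box(-.072,.072,-.018,.018),0,.006),(box(-.015,.015,-.005,.005),.006,.036)]
TP=[(box(-.081,.081,-.063,.063),0,.012),(box(-.093,-.081,-.018,.018),0,.048)]
def white(img):
    h=cv2.cvtColor(img,cv2.COLOR_RGB2HSV); return ((h[...,1]<70)&(h[...,2]>110)).astype(float)
def clean(m):
    m=cv2.morphologyEx(m.astype(np.uint8),cv2.MORPH_CLOSE,np.ones((5,5)))
    n,l,st,_=cv2.connectedComponentsWithStats(m); 
    return (l==1+np.argmax(st[1:,4])).astype(float) if n>1 else m*0.
def fit(parts,obs,guesses,S=4,dz=0):
    ps=[([(0,0)],0,0)]
    parts=[(p,a+dz,b+dz) for p,a,b in parts]
    def cost(v):
        pose=(v[0]/100,v[1]/100,v[2]/10)
        return sum(np.abs(render(parts,f,pose,roi,S)-m).sum()/max(m.sum(),1) for f,m,roi in obs)
    best=None
    for g in guesses:
        r=minimize(cost,[g[0]*100,g[1]*100,g[2]*10],method='Nelder-Mead',options=dict(initial_simplex=np.array([[g[0]*100,g[1]*100,g[2]*10]]*4)+np.vstack([np.zeros(3),np.diag([1,1,3])]),xatol=.01,fatol=1e-4))
        if best is None or r.fun<best.fun: best=r
    v=best.x; return np.array([v[0]/100,v[1]/100,v[2]/10]),best.fun/len(obs)
def roi_of(f,p,h):
    u,v=proj(f,p); return [max(0,int(u-h)),max(0,int(v-h)),min(640,int(u+h)),min(400,int(v+h))]
def masked(f,img,p,h,fn):
    r=roi_of(f,p,h); return f,clean(fn(img[r[1]:r[3],r[0]:r[2]])),r
E
cat > f1.py <<'E'
from fit import *
ld=lambda n:cv2.imread('pics/'+n)[:,:,::-1].copy()
ft=grab('top');fs=grab('scene');fw=grab('wrist')
def blue(i):
    h=cv2.cvtColor(i,cv2.COLOR_RGB2HSV); return (((h[...,0]>95)&(h[...,0]<130)&(h[...,1]>90))|(white(i)>0)).astype(float)
gs=[(0,0,a) for a in np.arange(0,6.28,.6)]
def G(p): return [(p[0],p[1],a) for a in np.arange(0,6.28,.6)]
dbg=[]
def go(name,parts,lst,fn,guess,h,dz=0):
    obs=[masked(f,ld(n),guess,h,fn) for f,n in lst]
    for k in ([0],[1],[0,1]) if len(obs)>1 else ([0],):
        p,c=fit(parts,[obs[i] for i in k],G(guess) if name!='tray' else [(guess[0],guess[1],1.513)],S=3,dz=dz); print(name,k,p.round(4),round(c,3))
    return p
A=go('A',LP,[(ft,'top0.png'),(fs,'scene0.png')],white,(.414,-.152,0),22)
p=unproj(ft,373,167,0.006);print(p)
B=go('B',LP,[(ft,'top0.png'),(fs,'scene0.png')],white,(p[0],p[1],0),24)
W=go('Aw',LP,[(fw,'wrist4.png')],white,(A[0],A[1],0),150)
T=go('tray',TP,[(ft,'top4.png'),(fs,'scene4.png')],blue,(.453,.2,0),38)
go('strip',SP,[(ft,'top4.png'),(fs,'scene4.png')],white,(.395,.203,0),32,.003)
E
python3 f1.py
```

```text
A [0] [ 0.4164 -0.1597  6.9841] 0.068
A [1] [ 0.415  -0.1619  6.9782] 0.098
A [0, 1] [ 0.416  -0.1605  6.9822] 0.094
[ 0.63684549 -0.08831117  0.006     ]
B [0] [ 0.6445 -0.0771  3.0629] 0.07
B [1] [ 0.6432 -0.0802  3.0601] 0.121
B [0, 1] [ 0.6437 -0.0782  3.0466] 0.115
Aw [0] [ 0.4165 -0.1619  0.6917] 0.191
tray [0] [0.4372 0.2012 1.5398] 0.073
tray [1] [0.4356 0.1981 1.5371] 0.09
tray [0, 1] [0.4365 0.1992 1.5389] 0.093
strip [0] [0.399  0.2099 4.6864] 0.157
strip [1] [0.3953 0.2023 1.5819] 0.387
strip [0, 1] [0.3972 0.2099 1.5511] 0.295
```

>>> apply_moves:
  claw: [0.04,0.04,0.04,0.04,0.04,0.04,0.04,0.04,0.04,0.04,0.04,0.04]
  xyz:
    - [0,0,0.012]
    - [0,0,0.012]
    - [0,0,0.012]
    - [0,0,0.012]
    - [0,0,0.012]
    - [0,0,0.012]
    - [0,0,0.012]
    - [0,0,0.012]
    - [-0.0173,0.0164,0]
    - [-0.0173,0.0164,0]
    - [-0.0173,0.0164,0]
    - [0,0,0]
  twist:
    - [-0.0076,0.004,0]
    - [0,0,0.1182]
    - [0,0,0.1182]
    - [0,0,0.1182]
    - [0,0,0.1182]
    - [0,0,0.1182]
    - [0,0,0.1182]
    - [0,0,0.1182]
    - [0,0,0]
    - [0,0,0]
    - [0,0,0]
    - [0,0,0]

```text
clock: 18.1
position: [0.4158, -0.1627, 0.1107]
tool_rot: [-3.14, -0.002, 0.692]
force: [0.2, 0.7, -0.2]
grip_width: 0.0398
finger_force: 0.0
```

```bash
python3 - <<'E'
from fit import *
s=bot.observe();print(s['tool_rot'])
f=grab('wrist','w5.png'); ob=masked(f,f['img'],(.4162,-.1612,0),170,white)
p,c=fit(LP,[ob],[(.4162,-.1612,.696)],S=2);print(p,c)
to([p[0],p[1],.011])
x0,y0,x1,y1=ob[2]; r=render(LP,f,p,ob[2],2)
im=f['img'][y0:y1,x0:x1,::-1].copy(); cs,_=cv2.findContours((r>.5).astype(np.uint8),0,1); cv2.drawContours(im,cs,-1,(0,0,255),1)
cv2.imwrite('pics/w5o.png',im)
E
```

```text
[-3.14003492e+00 -1.88184695e-03  6.92073892e-01]
[ 0.41437154 -0.1612587   0.70062002] 0.6382055987961114
t 18.15 pos [ 0.416  -0.1612  0.1106] yaw 0.6931 grip 0.0403 F [0.4 0.1 0.1] shift [-0.0015 -0.0008  0.0996]
```

View pics/w5o.png

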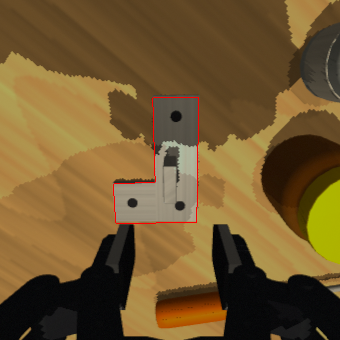

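>>> apply_moves:
  claw: [0.04,0.04,0.04,0.04,0,0,0,0]
  xyz:
    - [-0.0015,-0.0008,0.03]
    - [0,0,0.03]
    - [0,0,0.025]
    - [0,0,0.0145]
    - [0,0,0]
    - [0,0,0]
    - [0,0,0]
    - [0,0,0]
  twist:
    - [0,0,-0.0075]
    - [0,0,0]
    - [0,0,0]
    - [0,0,0]
    - [0,0,0]
    - [0,0,0]
    - [0,0,0]
    - [0,0,0]
  force: 60

```text
clock: 18.95
position: [0.4151, -0.1599, 0.0118]
tool_rot: [-3.14, -0.003, 0.704]
force: [-0.2, -0.0, -2.9]
grip_width: 0.0088
finger_force: 58.5
```

>>> apply_moves:
  claw: [0,0,0,0,0,0,0,0,0,0]
  xyz:
    - [0,0,-0.02]
    - [0,0,-0.035]
    - [0,0,-0.035]
    - [0,0,-0.02]
    - [0,0,-0.02]
    - [0,0,-0.02]
    - [0,0,-0.02]
    - [0,0,0]
    - [0,0,0]
    - [0,0,0]
  twist:
    - [0,0,0]
    - [0,0,0]
    - [0,0,0]
    - [0,0,-0.1193]
    - [0,0,-0.1193]
    - [0,0,-0.1193]
    - [0,0,-0.1193]
    - [0,0,-0.1193]
    - [0,0,-0.1193]
    - [0,0,-0.1193]

```text
clock: 19.95
position: [0.4145, -0.1605, 0.1817]
tool_rot: [3.141, -0.003, 1.543]
force: [0.9, 0.1, -3.4]
grip_width: 0.009
finger_force: 59.0
```

```bash
python3 - <<'E'
from fit import *
s=bot.observe();print(s['tool_rot'],s['qpos'].round(2))
T=np.array([.4365,.1995]);a=1.539;M=np.array([[np.cos(a),-np.sin(a)],[np.sin(a),np.cos(a)]])
to([*(T+M@[-.0295,-.034]),.15])
to([*(T+M@[-.05-.06,-.0]),.18])
E
```

```text
[ 3.14064025 -0.00340523  1.54324467] [ 0.01  0.32  0.29  2.12 -0.14  0.72  0.36]
t 19.95 pos [ 0.4145 -0.1605  0.1817] yaw 1.5432 grip 0.009 F [ 0.9  0.1 -3.4] shift [0.3307 0.0459 0.0329]
t 19.95 pos [ 0.4145 -0.1605  0.1817] yaw 1.5432 grip 0.009 F [ 0.9  0.1 -3.4] shift [0.2505 0.0116 0.0026]
```

>>> apply_moves:
  claw: [0,0,0,0,0,0,0]
  xyz:
    - [0.0358,0.0066,0]
    - [0.0358,0.0066,0]
    - [0.0358,0.0066,0]
    - [0.0358,0.0066,0]
    - [0.0358,0.0066,0]
    - [0.0358,0.0066,0]
    - [0.0358,0.0066,0]
  twist:
    - [0,0,0]
    - [0,0,0]
    - [0,0,0]
    - [0,0,0]
    - [0,0,0]
    - [0,0,0]
    - [0,0,0]

```text
clock: 20.65
position: [0.4689, 0.0899, 0.1825]
tool_rot: [3.141, -0.004, 1.538]
force: [0.6, -0.4, -2.2]
grip_width: 0.0088
finger_force: 58.9
```

```bash
python3 - <<'E'
from fit import *
import pickle
f=grab('wrist','w6.png');pickle.dump(f,open('w6.pkl','wb'))
a=1.539;T=np.array([.4365,.1995]);M=np.array([[np.cos(a),-np.sin(a)],[np.sin(a),np.cos(a)]])
im=f['img'][:,:,::-1].copy()
def ln(pts,z,col): cv2.polylines(im,[np.array([proj(f,[*(T+M@p),z]) for p in pts]).round().astype(np.int32)],True,col,1)
b=lambda a,b,c,d:[(a,c),(b,c),(b,d),(a,d)]
ln(b(-.081,.081,-.063,.063),.012,(0,0,255)); ln(b(-.077,.077,-.059,.059),.012,(0,255,255)); ln(b(-.072,.072,.0215,.0575),.009,(0,255,0))
cv2.imwrite('pics/w6o.png',im[:400]); to([*(T+M@[-.0295,-.034]),.15])
E
```

```text
t 20.7 pos [0.4699 0.096  0.1825] yaw 1.5435 grip 0.0088 F [ 0.1 11.6 -3.4] shift [ 0.0727 -0.0024  0.0329]
```

View pics/w6o.png

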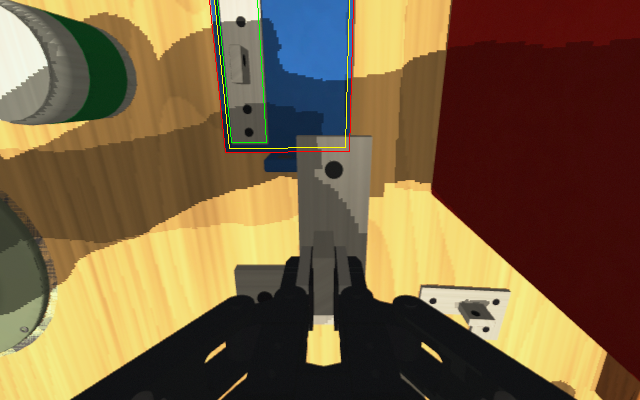

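>>> apply_moves:
  claw: [0,0,0,0,0]
  xyz:
    - [0.025,-0.001,0.02]
    - [0.025,-0.001,0.03]
    - [0.0227,-0.0004,0.03]
    - [0,0,0.02]
    - [0,0,0]
  twist:
    - [0,0,0]
    - [0,0,0]
    - [0,0,0.003]
    - [0,0,0]
    - [0,0,0]

```text
clock: 21.2
position: [0.4674, 0.1613, 0.0805]
tool_rot: [-3.138, -0.002, 1.537]
force: [-1.0, -0.1, -2.2]
grip_width: 0.0094
finger_force: 58.9
```

```bash
python3 - <<'E'
from fit import *
import pickle
f=pickle.load(open('w6.pkl','rb'))
# held plate check: view gives camera; tcp at that time between .0899 and .096 ; relative cam->tcp from now
g=grab('wrist','w7.png'); s=bot.observe(); P=s['position'];yaw=s['tool_rot'][2]
tx=np.array([np.cos(yaw),np.sin(yaw)]);ty=np.array([np.sin(yaw),-np.cos(yaw)])
for off in (-.003,-.0015,0,.0015):
    e=lambda a,b,z:np.array(proj(g,[*(P[:2]+tx*(a+off)-ty*b),P[2]-.0118+z]))
    print(off,e(.063,-.023,.006).round(1),e(.063,.013,.006).round(1))
h=cv2.cvtColor(g['img'],cv2.COLOR_RGB2GRAY).astype(int)
print([ (c,h[120:160:2,c].tolist()) for c in (320,350)])
a=1.539;T=np.array([.4365,.1995]);M=np.array([[np.cos(a),-np.sin(a)],[np.sin(a),np.cos(a)]])
to([*(T+M@[-.0295,-.034]),.0155])
E
```

```text
-0.003 [372.6 143.5] [296.7 143.4]
-0.0015 [372.8 140.3] [296.6 140.2]
0 [373.  137.1] [296.5 137. ]
0.0015 [373.1 133.8] [296.4 133.7]
[(320, [61, 45, 42, 41, 41, 41, 41, 41, 93, 151, 150, 150, 150, 149, 148, 148, 148, 147, 147, 146]), (350, [62, 62, 63, 61, 63, 62, 62, 60, 92, 150, 149, 149, 148, 148, 147, 147, 147, 146, 146, 146])]
t 21.25 pos [0.4683 0.1609 0.082 ] yaw 1.5353 grip 0.0087 F [ 0.9 -0.6 -2.3] shift [0.0079 0.0011 0.0665]
```

>>> apply_moves:
  claw: [0,0,0,0,0,0]
  xyz:
    - [0.0079,0.0011,0.01]
    - [0,0,0.02]
    - [0,0,0.02]
    - [0,0,0.01]
    - [0,0,0.0065]
    - [0,0,0]
  twist:
    - [0,0,-0.0035]
    - [0,0,0]
    - [0,0,0]
    - [0,0,0]
    - [0,0,0]
    - [0,0,0]

```text
clock: 21.85
position: [0.4704, 0.1694, 0.0157]
tool_rot: [-3.142, -0.003, 1.538]
force: [0.1, -0.4, -1.6]
grip_width: 0.0092
finger_force: 59.0
```

```bash
python3 - <<'E'
from fit import *
a=1.539;T=np.array([.4365,.1995]);M=np.array([[np.cos(a),-np.sin(a)],[np.sin(a),np.cos(a)]])
to([*(T+M@[-.0295,-.034]),.0148])
E
```

```text
t 21.85 pos [0.4704 0.1694 0.0157] yaw 1.5384 grip 0.0092 F [ 0.1 -0.4 -1.6] shift [-0.0005 -0.0009  0.0009]
```

>>> apply_moves:
  claw: [0,0.026,0.026,0.026,0.026,0.026,0.026,0.026,0.026,0.026,0.026,0.026,0.026,0.026,0.026,0.026]
  xyz:
    - [0,0,0.001]
    - [0,0,0]
    - [0,0,0]
    - [0,0,-0.015]
    - [0,0,-0.035]
    - [0,0,-0.04]
    - [0,0,-0.04]
    - [-0.03,0,0]
    - [-0.042,0,0]
    - [-0.042,0,0]
    - [-0.042,0,0]
    - [-0.042,0,0]
    - [-0.04,0,0]
    - [0,0,0]
    - [0,0,0]
    - [0,0,0]
  twist:
    - [0,0,0]
    - [0,0,0]
    - [0,0,0]
    - [0,0,0]
    - [0,0,0]
    - [0,0,0]
    - [0,0,0]
    - [0,0,0]
    - [0,0,0]
    - [0,0,0]
    - [0,0,0]
    - [0,0,0]
    - [0,0,0]
    - [0,0,0.1157]
    - [0,0,0.1157]
    - [0,0,0.1157]
  force: 60

```text
clock: 23.45
position: [0.4627, -0.0693, 0.1444]
tool_rot: [-3.141, -0.004, 1.186]
force: [0.4, -0.1, -0.4]
grip_width: 0.0258
finger_force: 0.0
```

>>> apply_moves:
  claw: [0.04,0.04,0.04,0.04,0.04,0.04,0.04,0.04,0.04,0.04,0.04,0.04]
  xyz:
    - [0,0,0]
    - [0,0,0]
    - [0,0,0]
    - [0,0,0]
    - [0,0,0]
    - [0,0,0]
    - [0,0,0]
    - [0,0,0]
    - [0,0,0]
    - [0,0,0]
    - [0,0,0]
    - [0,0,0]
  twist:
    - [0,0,0.1157]
    - [0,0,0.1157]
    - [0,0,0.1157]
    - [0,0,0.1157]
    - [0,0,0.1157]
    - [0,0,0.1157]
    - [0,0,0.1157]
    - [0,0,0.1157]
    - [0,0,0.1157]
    - [0,0,0.1157]
    - [0,0,0.1157]
    - [0,0,0]

```text
clock: 24.65
position: [0.4627, -0.0687, 0.1442]
tool_rot: [-3.138, -0.0, -0.083]
force: [0.7, -0.5, -0.4]
grip_width: 0.0397
finger_force: 0.0
```

```bash
python3 - <<'E'
from fit import *
to([.6437,-.078,.12])
f=grab('wrist','w8.png')
ob=masked(f,f['img'],(.6437,-.078,0),130,white)
p,c=fit(LP,[ob],[(.6437,-.078,3.055)],S=2);print(p,c, ob[2])
t=grab('top','t8.png');o=masked(t,t['img'],(.4365+.033,.17,0),32,white);print(o[1].sum())
E
```

```text
t 24.65 pos [ 0.4627 -0.0687  0.1442] yaw -0.0831 grip 0.0397 F [ 0.7 -0.5 -0.4] shift [ 0.1811 -0.0056  0.0242]
[ 0.67095001 -0.09647207  2.80119068] 0.20369264457051856 [185, 0, 445, 91]
1173.0
```

>>> apply_moves:
  claw: [0.04,0.04,0.04,0.04,0.04,0.04]
  xyz:
    - [0.0362,-0.0011,0.004]
    - [0.0362,-0.0011,0.008]
    - [0.0362,-0.0011,0.008]
    - [0.0362,-0.0011,0.008]
    - [0.0362,-0.0011,0.005]
    - [0,0,0]
  twist:
    - [0,0,0]
    - [0,0,0]
    - [0,0,0]
    - [0,0,0]
    - [0,0,0]
    - [0,0,0]

```text
clock: 25.35
position: [0.6463, -0.0779, 0.1098]
tool_rot: [-3.138, -0.001, -0.077]
force: [-1.9, 0.5, 0.2]
grip_width: 0.0399
finger_force: 0.0
```

```bash
python3 - <<'E'
from fit import *
f=grab('wrist','w9.png')
print(bot.find_in('wrist','ell1_mid')[:2])
for fn,nm in ((white,'w'),(lambda i:((cv2.cvtColor(i,cv2.COLOR_RGB2HSV)[...,1]<75)&(cv2.cvtColor(i,cv2.COLOR_RGB2HSV)[...,2]>60)).astype(float),'w2')):
    ob=masked(f,f['img'],(.6437,-.078,0),130,fn)
    p,c=fit(LP,[ob],[(.6437,-.078,3.055),(.64,-.082,3.0)],S=2);print(p,c,ob[1].sum())
    to([p[0],p[1],.0115])
E
```

```text
[{'position': [0.6594, -0.0801, 0.0072], 'score': 0.8}]
[ 0.64293226 -0.07844089  3.04978772] 0.5275487050435147 4675.0
t 25.45 pos [ 0.6432 -0.0784  0.1104] yaw -0.0792 grip 0.0402 F [-1.1  0.1  0.7] shift [-0.0002  0.0004  0.0989]
[ 0.64384007 -0.07851164  3.04095082] 0.07602938966056888 6653.0
t 25.45 pos [ 0.6432 -0.0784  0.1104] yaw -0.0792 grip 0.0402 F [-1.1  0.1  0.7] shift [0.0008 0.0004 0.0989]
```

>>> apply_moves:
  claw: [0.04,0.04,0.04,0.04,0,0,0,0]
  xyz:
    - [0.0008,0.0004,0.03]
    - [0,0,0.03]
    - [0,0,0.025]
    - [0,0,0.014]
    - [0,0,0]
    - [0,0,0]
    - [0,0,0]
    - [0,0,0]
  twist:
    - [0,0,0.0215]
    - [0,0,0]
    - [0,0,0]
    - [0,0,0]
    - [0,0,0]
    - [0,0,0]
    - [0,0,0]
    - [0,0,0]
  force: 60

```text
clock: 26.25
position: [0.6449, -0.0781, 0.0133]
tool_rot: [-3.138, -0.001, -0.102]
force: [-2.4, 0.5, 8.7]
grip_width: 0.0087
finger_force: 60.6
```

```bash
python3 - <<'E'
from fit import *
to([.6438,-.0785,.0115])
E
```

```text
t 26.25 pos [ 0.6449 -0.0781  0.0133] yaw -0.1024 grip 0.0087 F [-2.4  0.5  8.7] shift [-0.001   0.0005  0.0018]
```

>>> apply_moves:
  claw: [0,0,0,0,0,0,0,0,0,0,0,0]
  xyz:
    - [0,0,-0.015]
    - [0,0,-0.035]
    - [0,0,-0.04]
    - [0,0,-0.04]
    - [-0.02,0,-0.01]
    - [-0.035,0,0]
    - [-0.035,0,0]
    - [-0.035,0,0]
    - [-0.035,0,0]
    - [-0.02,0,0]
    - [0,0,0]
    - [0,0,0]
  twist:
    - [0,0,0]
    - [0,0,0]
    - [0,0,0]
    - [0,0,0]
    - [0,0,0]
    - [0,0,0]
    - [0,0,0]
    - [0,0,0]
    - [0,0,0]
    - [0,0,0]
    - [0,0,-0.1172]
    - [0,0,-0.1172]

```text
clock: 27.45
position: [0.4649, -0.0598, 0.1532]
tool_rot: [-3.138, -0.002, 0.136]
force: [-0.5, -0.4, -2.5]
grip_width: 0.0087
finger_force: 58.9
```

>>> apply_moves:
  claw: [0,0,0,0,0,0,0,0,0,0,0,0,0]
  xyz:
    - [0,0,0]
    - [0,0,0]
    - [0,0,0]
    - [0,0,0]
    - [0,0,0]
    - [0,0,0]
    - [0,0,0]
    - [0,0,0]
    - [0,0,0]
    - [0,0,0]
    - [0,0,0]
    - [0,0,0]
    - [0,0,0]
  twist:
    - [0,0,-0.1172]
    - [0,0,-0.1172]
    - [0,0,-0.1172]
    - [0,0,-0.1172]
    - [0,0,-0.1172]
    - [0,0,-0.1172]
    - [0,0,-0.1172]
    - [0,0,-0.1172]
    - [0,0,-0.1172]
    - [0,0,-0.1172]
    - [0,0,-0.1172]
    - [0,0,-0.1172]
    - [0,0,0]

```text
clock: 28.75
position: [0.4653, -0.0605, 0.1529]
tool_rot: [3.14, -0.003, 1.54]
force: [-0.5, -1.1, -3.2]
grip_width: 0.009
finger_force: 59.0
```

```bash
cat > f2.py <<'E'
from fit import *
ft=grab('top','t10.png');fs=grab('scene','s10.png')
a=1.539;T=np.array([.4365,.1995]);M=np.array([[np.cos(a),-np.sin(a)],[np.sin(a),np.cos(a)]])
q=T+M@[-.0295,-.034]
def blue(i):
    h=cv2.cvtColor(i,cv2.COLOR_RGB2HSV); return (((h[...,0]>95)&(h[...,0]<130)&(h[...,1]>90))|(white(i)>0)).astype(float)
for f in (ft,fs):
    p,c=fit(TP,[masked(f,f['img'],(.4365,.1995,0),38,blue)],[(.4365,.1995,1.539)],S=3);print('tray',p.round(4),round(c,3))
    p,c=fit(LP,[masked(f,f['img'],(q[0]+.004,q[1],0),24,white)],[(*q,1.539)],S=3,dz=.003);print('A',p.round(4),round(c,3),q.round(4))
to([*(T+M@[.0295-.075,-.0045]),.15])
E
python3 f2.py
```

```text
tray [0.4371 0.2007 1.5454] 0.188
A [0.4713 0.1703 1.523 ] 0.303 [0.4695 0.1689]
tray [0.4359 0.198  1.5492] 0.215
A [0.4712 0.1686 1.5801] 0.513 [0.4695 0.1689]
t 28.85 pos [ 0.4652 -0.0604  0.1526] yaw 1.534 grip 0.0086 F [-0.5  0.1 -3. ] shift [ 0.2132 -0.0335  0.0033]
```

>>> apply_moves:
  claw: [0,0,0,0,0,0,0]
  xyz:
    - [0.0256,-0.0067,0]
    - [0.0356,-0.0067,0]
    - [0.0356,-0.0067,0]
    - [0.0356,-0.0067,0]
    - [0.0356,-0.0067,0]
    - [0.01,0,0]
    - [0,0,0]
  twist:
    - [0,0,0]
    - [0,0,0]
    - [0,0,0]
    - [0,0,0]
    - [0,0,0]
    - [0,0,0]
    - [0,0,0]

```text
clock: 29.55
position: [0.4375, 0.1203, 0.1528]
tool_rot: [3.141, -0.004, 1.538]
force: [0.0, -0.0, -2.9]
grip_width: 0.0088
finger_force: 59.0
```

```bash
cat > f3.py <<'E'
from fit import *
f=grab('wrist','w11.png'); im=f['img']
a=1.539;T=np.array([.4365,.1995]);M=np.array([[np.cos(a),-np.sin(a)],[np.sin(a),np.cos(a)]])
to([*(T+M@[.0295,-.0045]),.05])
s=bot.observe();P=s['position']
h=cv2.cvtColor(im,cv2.COLOR_RGB2HSV);g=(h[...,1]<75)
# across-tray profile lines (tray y) at several tray x: report edges in tray y, at plate top height
for x in (-.065,-.055,-.045,-.02,-.01,.01,.025):
    ys=np.arange(-.07,.07,.0005);row=[]
    for y in ys:
        u,v=proj(f,[*(T+M@[x,y]),.009]); u,v=int(round(u)),int(round(v))
        row.append(g[v,u] if 0<=u<640 and 0<=v<400 else -1)
    row=np.array(row,int); ch=np.nonzero(np.diff(row))[0]
    print('x',x,[(round(float(ys[i+1]),4),int(row[i+1])) for i in ch])
for y in (-.05,-.04,-.03,-.005,.005):
    xs=np.arange(-.09,.09,.0005);row=[]
    for x in xs:
        u,v=proj(f,[*(T+M@[x,y]),.009]); u,v=int(round(u)),int(round(v)); row.append(g[v,u] if 0<=u<640 and 0<=v<400 else -1)
    row=np.array(row,int); ch=np.nonzero(np.diff(row))[0]; print('y',y,[(round(float(xs[i+1]),4),int(row[i+1])) for i in ch])
E
python3 f3.py
```

```text
t 29.6 pos [0.4375 0.1189 0.1527] yaw 1.5373 grip 0.0091 F [ 0.2 -1.  -2.9] shift [0.1097 0.0007 0.1031]
x -0.065 [(-0.064, 1), (-0.063, 0), (-0.059, 1), (0.014, 0), (0.0195, 1), (0.0575, 0)]
x -0.055 [(-0.064, 1), (-0.063, 0), (-0.0585, 1), (0.0135, 0), (0.02, 1), (0.0565, 0), (0.0635, 1), (0.064, 0)]
x -0.045 [(-0.059, 1), (0.0145, 0), (0.02, 1), (0.057, 0), (0.0635, 1), (0.0645, 0)]
x -0.02 [(-0.0635, 1), (-0.0625, 0), (-0.059, 1), (-0.0215, 0), (0.02, 1), (0.057, 0), (0.0635, 1), (0.0645, 0)]
x -0.01 [(-0.064, 1), (-0.063, 0), (-0.0585, 1), (-0.022, 0), (0.02, 1), (0.0565, 0), (0.0635, 1), (0.0645, 0)]
x 0.01 [(-0.0645, 1), (-0.0635, 0), (-0.059, 1), (-0.0215, 0), (0.0195, 1), (0.0565, 0)]
x 0.025 [(-0.064, 1), (-0.063, 0), (-0.059, 1), (-0.022, 0), (0.0195, 1), (0.0565, 0), (0.0635, 1), (0.064, 0)]
y -0.05 [(0.0345, 0), (0.0755, -1)]
y -0.04 [(0.0345, 0), (0.0755, -1)]
y -0.03 [(0.0345, 0), (0.0755, -1)]
y -0.005 [(-0.0365, 0), (0.0755, -1)]
y 0.005 [(-0.0365, 0), (0.0755, -1)]
```

```bash
python3 - <<'E'
from fit import *
f=grab('wrist'); im=f['img'];s=bot.observe();P=s['position'];yaw=s['tool_rot'][2]
th=yaw+np.pi;c,sn=np.cos(th),np.sin(th);zt=P[2]-.0125+.006
W=lambda x,y:[P[0]+c*x-sn*y,P[1]+sn*x+c*y,zt]
h=cv2.cvtColor(im,cv2.COLOR_RGB2HSV);g=cv2.cvtColor(im,cv2.COLOR_RGB2GRAY).astype(int)
for y in (-.015,.02,.03,.04):
    print('y',y,[(round(x*1000,1),int(g[tuple(int(round(k)) for k in proj(f,W(x,y))[::-1])])) for x in np.arange(-.051,-.038,.001)])
for x in (-.04,-.03):
    for r in ((-.030,-.016),(.042,.056)):
        print('x',x,[(round(y*1000,1),int(g[tuple(int(round(k)) for k in proj(f,W(x,y))[::-1])])) for y in np.arange(*r,.001)])
E
```

```text
y -0.015 [(np.float64(-51.0), 81), (np.float64(-50.0), 81), (np.float64(-49.0), 82), (np.float64(-48.0), 82), (np.float64(-47.0), 81), (np.float64(-46.0), 82), (np.float64(-45.0), 70), (np.float64(-44.0), 68), (np.float64(-43.0), 80), (np.float64(-42.0), 81), (np.float64(-41.0), 80), (np.float64(-40.0), 80), (np.float64(-39.0), 82)]
y 0.02 [(np.float64(-51.0), 29), (np.float64(-50.0), 27), (np.float64(-49.0), 28), (np.float64(-48.0), 125), (np.float64(-47.0), 130), (np.float64(-46.0), 131), (np.float64(-45.0), 83), (np.float64(-44.0), 82), (np.float64(-43.0), 131), (np.float64(-42.0), 125), (np.float64(-41.0), 125), (np.float64(-40.0), 128), (np.float64(-39.0), 127)]
y 0.03 [(np.float64(-51.0), 54), (np.float64(-50.0), 53), (np.float64(-49.0), 52), (np.float64(-48.0), 52), (np.float64(-47.0), 51), (np.float64(-46.0), 52), (np.float64(-45.0), 68), (np.float64(-44.0), 82), (np.float64(-43.0), 131), (np.float64(-42.0), 126), (np.float64(-41.0), 125), (np.float64(-40.0), 127), (np.float64(-39.0), 127)]
y 0.04 [(np.float64(-51.0), 121), (np.float64(-50.0), 121), (np.float64(-49.0), 121), 
[... 993 characters left out ...]
t64(-30.0), 92), (np.float64(-29.0), 92), (np.float64(-28.0), 91), (np.float64(-27.0), 92), (np.float64(-26.0), 93), (np.float64(-25.0), 89), (np.float64(-24.0), 88), (np.float64(-23.0), 83), (np.float64(-22.0), 81), (np.float64(-21.0), 80), (np.float64(-20.0), 78), (np.float64(-19.0), 80), (np.float64(-18.0), 80), (np.float64(-17.0), 81)]
x -0.03 [(np.float64(42.0), 125), (np.float64(43.0), 125), (np.float64(44.0), 125), (np.float64(45.0), 126), (np.float64(46.0), 125), (np.float64(47.0), 125), (np.float64(48.0), 124), (np.float64(49.0), 135), (np.float64(50.0), 211), (np.float64(51.0), 216), (np.float64(52.0), 216), (np.float64(53.0), 215), (np.float64(54.0), 214), (np.float64(55.0), 215)]
```

>>> apply_moves:
  claw: [0,0,0,0,0,0,0,0]
  xyz:
    - [0.02,0,0]
    - [0.03,0.0011,0]
    - [0.035,0.0011,0]
    - [0.0255,0,0]
    - [0,0,0.03]
    - [0,0,0.04]
    - [0,0,0.03]
    - [0,0,0]
  twist:
    - [0,0,-0.0015]
    - [0,0,0]
    - [0,0,0]
    - [0,0,0]
    - [0,0,0]
    - [0,0,0]
    - [0,0,0]
    - [0,0,0]

```text
clock: 30.45
position: [0.442, 0.2271, 0.0502]
tool_rot: [-3.137, 0.0, 1.537]
force: [0.3, -0.7, -1.5]
grip_width: 0.0085
finger_force: 59.1
```

```bash
cat > f4.py <<'E'
from fit import *
a=1.539;T=np.array([.4365,.1995]);M=np.array([[np.cos(a),-np.sin(a)],[np.sin(a),np.cos(a)]])
s=bot.observe();print(s['tool_rot'],M.T@(s['position'][:2]-T))
to([*(T+M@[.0303,-.006]),.0165])
E
python3 f4.py
```

```text
[-3.13737020e+00  2.89832902e-04  1.53689781e+00] [ 0.02779297 -0.00464948]
t 30.45 pos [0.442  0.2271 0.0502] yaw 1.5369 grip 0.0085 F [ 0.3 -0.7 -1.5] shift [0.0025 0.0015 0.0337]
```

>>> apply_moves:
  claw: [0,0,0]
  xyz:
    - [0.0015,0.001,0.008]
    - [0,0,0]
    - [0,0,0]
  twist:
    - [-0.003,0,-0.002]
    - [0,0,0]
    - [0,0,0]

```text
clock: 30.75
position: [0.4449, 0.2312, 0.0461]
tool_rot: [3.137, -0.004, 1.541]
force: [-0.4, 1.1, -2.9]
grip_width: 0.0086
finger_force: 59.1
```

```bash
python3 f4.py; python3 - <<'E'
from h import *
for i in range(4):
    grab('wrist'); s=bot.observe(); print(s['position'].round(4),s['tool_rot'].round(4))
E
python3 f4.py
```

```text
[ 3.13719709 -0.0043255   1.54120982] [ 0.03199856 -0.00740998]
t 30.75 pos [0.4449 0.2312 0.0461] yaw 1.5412 grip 0.0086 F [-0.4  1.1 -2.9] shift [-0.0018 -0.0015  0.0296]
[0.4448 0.2314 0.0461] [ 3.1372 -0.0044  1.5414]
[0.4448 0.2313 0.046 ] [ 3.1373 -0.0044  1.5415]
[0.4447 0.2313 0.0458] [ 3.1375 -0.0042  1.5416]
[0.4446 0.2313 0.0457] [ 3.1376 -0.0041  1.5417]
[ 3.13762398 -0.00414368  1.54170004] [ 0.03207778 -0.00706089]
t 30.95 pos [0.4446 0.2313 0.0457] yaw 1.5417 grip 0.0086 F [-0.2  0.7 -2.3] shift [-0.0019 -0.0012  0.0292]
```

>>> apply_moves:
  claw: [0,0,0]
  xyz:
    - [-0.0016,-0.001,0.012]
    - [0,0,0.004]
    - [0,0,0]
  twist:
    - [0.003,0,0.002]
    - [0,0,0]
    - [0,0,0]

```text
clock: 31.25
position: [0.4427, 0.2292, 0.028]
tool_rot: [-3.14, -0.003, 1.54]
force: [-0.2, -0.1, -2.2]
grip_width: 0.0086
finger_force: 59.1
```

```bash
python3 -c "
from h import *
[grab('wrist') for i in range(4)]"; python3 f4.py
```

```text
[ 3.14147622 -0.00352466  1.53970162] [ 0.0303577  -0.00584765]
t 31.45 pos [0.4433 0.2297 0.029 ] yaw 1.5397 grip 0.0088 F [ 0.8  0.4 -2.1] shift [-0.0001  0.0002  0.0125]
```

Settled on target; lower straight in.

>>> apply_moves:
  claw: [0,0,0,0]
  xyz:
    - [0,0,0.005]
    - [0,0,0.005]
    - [0,0,0.003]
    - [0,0,0]
  twist:
    - [0,0,0]
    - [0,0,0]
    - [0,0,0]
    - [0,0,0]

```text
clock: 31.85
position: [0.4431, 0.2296, 0.0162]
tool_rot: [-3.141, -0.004, 1.54]
force: [-3.5, -0.8, 14.4]
grip_width: 0.0086
finger_force: 61.6
```

```bash
python3 f4.py
```

```text
[-3.14126735 -0.00356825  1.53957859] [ 0.03034131 -0.00564805]
t 31.85 pos [0.4431 0.2296 0.0162] yaw 1.5396 grip 0.0086 F [-3.5 -0.8 14.4] shift [-0.      0.0004 -0.0003]
```

>>> apply_moves:
  claw: [0,0.026,0.026,0.026,0.026,0.026,0.026,0.026,0.026,0.026,0.026,0.026]
  xyz:
    - [0,0,-0.0015]
    - [0,0,0]
    - [0,0,0]
    - [0,0,-0.015]
    - [0,0,-0.03]
    - [0,0,-0.04]
    - [-0.02,0,-0.04]
    - [-0.04,0,-0.03]
    - [-0.04,0,0]
    - [-0.02,0,0]
    - [0,0,0]
    - [0,0,0]
  twist:
    - [0,0,0]
    - [0,0,0]
    - [0,0,0]
    - [0,0,0]
    - [0,0,0]
    - [0,0,0]
    - [0,0,0]
    - [0,0,0]
    - [0,0,0]
    - [0,0,0]
    - [0,0,0]
    - [0,0,0]

```text
clock: 33.05
position: [0.4396, 0.1093, 0.1721]
tool_rot: [3.141, -0.004, 1.539]
force: [-0.1, 0.2, -0.1]
grip_width: 0.0262
finger_force: 0.0
```

```bash
sed 's/w11/w12/' f3.py > f5.py; python3 f5.py; python3 - <<'E'
from h import *
for n in ('top','scene','wrist'):
    f=grab(n)
    for q in ['tray_in','door','ell0_mid','strip_mid']: print(n,q,[(np.round(d['position'],3).tolist(),round(d['score'],2)) for d in bot.find_in(n,q)[:3]])
E
```

```text
t 33.1 pos [0.4396 0.1099 0.172 ] yaw 1.5401 grip 0.0259 F [-0.2  0.4 -0.8] shift [ 0.1185 -0.0013  0.1224]
x -0.065 [(-0.0585, 1), (0.014, 0), (0.02, 1), (0.057, 0)]
x -0.055 [(-0.064, 1), (-0.063, 0), (-0.059, 1), (0.014, 0), (0.02, 1), (0.0575, 0), (0.0635, 1), (0.064, 0)]
x -0.045 [(-0.064, 1), (-0.063, 0), (-0.0595, 1), (0.014, 0), (0.0195, 1), (0.0565, 0), (0.0635, 1), (0.0645, 0)]
x -0.02 [(-0.0635, 1), (-0.0625, 0), (-0.059, 1), (-0.022, 0), (-0.019, 1), (0.017, 0), (0.02, 1), (0.057, 0)]
x -0.01 [(-0.064, 1), (-0.063, 0), (-0.059, 1), (-0.0215, 0), (-0.02, 1), (0.018, 0), (0.0195, 1), (0.057, 0)]
x 0.01 [(-0.059, 1), (-0.0225, 0), (-0.0195, 1), (0.017, 0), (0.02, 1), (0.0565, 0), (0.063, 1), (0.064, 0)]
x 0.025 [(-0.059, 1), (-0.022, 0), (-0.0195, 1), (0.0175, 0), (0.0195, 1), (0.0565, 0)]
y -0.05 [(-0.074, 1), (0.035, 0), (0.0365, 1), (0.0695, -1)]
y -0.04 [(-0.074, 1), (0.035, 0), (0.0365, 1), (0.0695, -1)]
y -0.03 [(-0.074, 1), (0.035, 0), (0.0365, 1), (0.0695, -1)]
y -0.005 [(-0.0895, 1), (-0.0875, 0), (-0.074, 1), (-0.0375, 0), (-0.035, 1), (0.0695, -1)]
y 0.005 [(-0.0895, 1), (-0.0865, 0), (-0.074, 1), (-0.0375, 0), (-0.035, 1), (0.0695, -1)]
top tray_in [([0.242, 0.397, -0.001], 0.89), ([0.421, 0.276, 0.009], 0.63)]
top door [([0.588, 0.184, 0.214], 0.61), ([0.346, -0.273, 0.022], 0.18)]
top ell0_mid [([0.42, 0.277, 0.011], 0.5)]
top strip_mid []
scene tray_in [([0.432, 0.18, 0.009], 0.79), ([0.216, 0.399, 0.004], 0.59)]
scene door [([0.605, 0.19, 0.227], 0.83)]
scene ell0_mid [([0.472, 0.168, 0.008], 0.66)]
scene strip_mid [([0.402, 0.21, 0.007], 0.6), ([0.747, -0.236, 0.142], 0.16)]
wrist tray_in [([0.426, 0.167, 0.008], 0.77)]
wrist door [([0.581, 0.154, 0.133], 0.74)]
wrist ell0_mid [([0.471, 0.168, 0.01], 0.56)]
wrist strip_mid [([0.4, 0.204, 0.013], 0.79), ([0.567, -0.173, 0.01], 0.43)]
```

```bash
python3 -c "
from workcell import bot
print(bot.job_done())"
```

```text
the job is handed in; nothing more can be done
None
```

I handed the job in at about 33 s of the 72 s limit: the door is open to about 1.6 rad, the tray is out on the bench, and both Ls are nested beside the straight plate with 1.5–2.5 mm gaps in the last wrist image. The hand-in call returned no verdict, the tray's rear end was outside that last image, and I did not re-measure the pot, can, jar and other bystanders at the end.

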